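# Weigh up a centrifuge carrier with balancing rings

## Task

The tube carrier on the bench scale is too light: bring it up to weight by adding steel rings from the blue mat one by one onto the scale's pin, letting go after each, until the settled red needle stands within the green band. Ease each ring over the pin and lower it fully home, flat on the pan or on the ring below, gently: keep the force on pan and pin under 10 N and never let a ring fall. Leave the spare rings lying flat away from the scale and the bystanders undisturbed.

Things in the scene. Friction and masses are not known exactly. Their poses are not given: they have to be found in the camera images.
- needle (a joint): Red needle of the scale's dial. In rad: 0 = empty end; grows by 0.1 rad per mm that the pan sinks. The dial's green band runs from 1.40 to 2.05 rad. Each ring adds about 0.5 rad. It shows the weight only when nothing but rings presses on the pan and it has settled (about 0.6 s).
- pan_mark (a point): Centre of the round mark (60 mm) on the pan's top face, z up; it sinks with the pan. A brass pin rises in the mark: 15 mm diameter, 42 mm high above the pan, its top 9 mm a cone narrowing to 3 mm. The pin is eccentric: its axis stands firmly 5.5 mm away from this point, in a direction that differs every time and is not reported, so it has to be felt (or seen).
- pan: Sprung steel pan of the scale with its pin and carrier, 130 mm along x, 190 along y, 6 thick; origin at the middle of its top face, 40 mm along +y from the mark. Top face 96 mm above the bench at needle 0; sinks 1 mm per 0.157 N, firm stop after 26 mm (needle 2.6).
- carrier_top (a point): Middle of the top of the blue carrier with three capped sample tubes, clamped on the pan: 90 mm along x, 40 along y; this point, on the caps, is 55 mm above the pan and 105 mm along +y from the mark. Not to be handled.
- dial (a point): Centre of the flat round dial (94 mm) on the scale's housing beyond the pan, 65 mm above the bench; z up.
- ring_a_mid (a point): Loose steel balancing ring, 40 mm outer diameter, 18 mm bore, 10 mm thick, about 80 g, lying flat on the blue mat (mat 4 mm thick); the point is its centre, half-way up, z along its axis. All four rings look alike; neighbours lie about 100 mm apart centre to centre.
- ring_b_mid (a point): Loose steel balancing ring, 40 mm outer diameter, 18 mm bore, 10 mm thick, about 80 g, lying flat on the blue mat (mat 4 mm thick); the point is its centre, half-way up, z along its axis. All four rings look alike; neighbours lie about 100 mm apart centre to centre.
- ring_c_mid (a point): Loose steel balancing ring, 40 mm outer diameter, 18 mm bore, 10 mm thick, about 80 g, lying flat on the blue mat (mat 4 mm thick); the point is its centre, half-way up, z along its axis. All four rings look alike; neighbours lie about 100 mm apart centre to centre.
- ring_d_mid (a point): Loose steel balancing ring, 40 mm outer diameter, 18 mm bore, 10 mm thick, about 80 g, lying flat on the blue mat (mat 4 mm thick); the point is its centre, half-way up, z along its axis. All four rings look alike; neighbours lie about 100 mm apart centre to centre.
- stopper: Cork stopper, 28 mm wide, 28 mm high, standing on the mat; bystander. Origin at the centre of its underside.
- cap: Red bottle cap, 32 mm wide, 12 mm high, on the mat; bystander. Origin at the centre of its underside.
- reagent: Amber reagent bottle, 68 mm wide, 150 mm high; bystander. Origin at the centre of its underside.
- beaker: Glass beaker, 72 mm wide, 90 mm high; bystander. Origin at the centre of its underside.
- jar: White jar with green cap, 56 mm wide, 80 mm high; bystander. Origin at the centre of its underside.
- marker: Yellow marker pen, 14 mm thick, 134 mm long, lying; bystander. Origin at its middle.
Not all that is in view belongs to the job. Leave any yellow look-alike of the part that bears ring_a_mid alone. What is shaped like the part that bears ring_c_mid but yellow is not meant.

How it is judged:
By the outcome, as a careful person would: the job done as asked, in the order asked, and still so for the second after the job is handed in, with the robot touching nothing.
It also fails if it takes over 72 s, if anything falls off the work surface, if the arm or the gripper's body presses on something with over 40 N, if the wrist force passes 120 N, or if a joint passes its speed limit or range.

## Robot

A 6-joint arm with a two-finger parallel gripper is mounted at the origin on the work surface. World frame = base frame: x ahead of the robot, y to its left, z up, the work surface at z = 0. Lengths are in m, angles in rad, forces in N, time in s.
With the tool pointing down it reaches from about 0.425 to 0.95 m from the base axis. Payload 3.5 kg.
Tool frame: the origin (TCP) lies midway between the tips of the shut fingers; the grasp point (between the pads) lies 19 mm behind it; z points along the fingers, y is the direction in which the jaws open and shut (so a half turn about z gives the same grasp; the last joint's range is limited). The gripper opens to 85 mm and grips with 20 to 120 N. Pads are 22 mm wide; open, the fingers measure 114 mm over their backs; the gripper's body (76 mm by 85 mm) begins 54 mm behind the grasp point. The pads swing forward as they close: fully open they stand 13 mm farther back than shut.
Start: joints at [-1.321, 0.286, 1.577, -0, 1.279, -0.15], TCP at [0.263, -0.622, 0.231] pointing down, gripper open.
Joint ranges: [-2.77, 2.77], [-0.9, 2.22], [0.21, 2.48], [-1.53, 4.67], [0.24, 2.81], [-2.84, 2.84]. Speed limits (rad/s): [2.79, 2.79, 3.14, 3.14, 3.14, 3.14].

## Interface

Orientations are given as a unit quaternion [x, y, z, w].
In Python, from plant import * gives the robot as it stands.
- The arm moves only by the shell command python3 -m jog 'ROWS' [FORCE]. ROWS is a JSON object of lists of equal length, an entry for each row: "travel": the shift along the world's x, y, z in mm, a list of three; "dr": the turn, a rotation vector about the world's x, y, z in degrees, a list of three; "jaw": the closure in counts, from 0 (fully open) to 255 (shut). In form: {"travel": [[x, y, z], ...], "dr": [[wx, wy, wz], ...], "jaw": [jaw, ...]}. A call has 1 to 5 rows; each row shifts and turns the commanded pose from where the row before left it; what a row does not reach is not made up. A row lasts 1/12 s, in which the tool goes at most 41.7 mm and 7.16 degrees, less where a joint would pass 70% of its speed; a pose out of reach is approached as far as the arm can. A call is refused whole if a number of a shift passes 41.7 or a number of a turn 7.16, either way. A call with a gripper value outside its range is refused whole. The fingers move at their own pace and stop on an object; FORCE is the grip in N (left out, the last holds). Time passes only in rows, so rows that do not move let the fingers close. It gives the time, the measured TCP pose, the force and the opening at its end, in the units of the state.
- get_state(): the state, without advancing time (a new reading comes with each control period).
- read_camera(name): name is "scene" or "top" or "wrist"; returns the picture (400x640x3 uint8, red, green, blue); there is no depth.
- camera_info(name): a dict with "K" (3x3 intrinsics, pixels), "R" (3x3) and "t" (3): a world point X has camera coordinates R X + t; the wrist camera has in their place "mount" (4x4, takes a point from camera to tool coordinates, whose origin is the TCP and whose axes are the flange's). Camera axes: x right, y down, z forward; pixel columns grow to the right and rows downward; lengths in m; the calibration is good to about 2 mm. A picture is of the moment at which its call begins: read the wrist's pose just before it. camera_info takes no time and is no camera call.
- sign_off(): hands the job in, once; it reports no verdict.
The state is a dict: "time": time; "qpos": joint angles; "dq": joint speeds; "joint_efforts": joint torques, N m; "eef_pos": TCP position; "tcp_rot": TCP orientation; "contact_force": force on the tool from outside, world axes, zero at the start; "wrist_torque": the same for the moment, N m; "opening": opening from 0.0 (shut) to 1.0 (fully open).
Only numpy, scipy, OpenCV 4.12 (cv2) and the standard library are available. Lean on these libraries where they do the work, as an engineer would, in place of code of your own. Each camera call takes 0.05 s, during which the arm holds its last target. There are 200 camera calls.

## Working session

There is one attempt and no reset: what is moved stays moved. The work goes in short steps, Python scripts to look and compute and a shell command to move; the robot and the scene stay as the last step left them, time stands still between calls to the robot, and variables do not carry over. Pictures are saved under pics/ and viewed, about 8 in all and at most 12, crops included, and the job is handed in when it is done.

```bash
mkdir -p pics; ls; cat > h.py <<'E'
from plant import *
import numpy as np, cv2
from scipy.spatial.transform import Rotation as Ro
def snap(n,f):
    s=get_state(); im=np.array(read_camera(n)); cv2.imwrite('pics/'+f,im[:,:,::-1]); np.save('pics/'+f+'.npy',im); return s,im
def cam(n,s=None):
    c=camera_info(n); K=np.array(c['K'])
    if 'mount' in c:
        M=np.array(c['mount']); T=np.eye(4); T[:3,:3]=Ro.from_quat(s['tcp_rot']).as_matrix(); T[:3,3]=s['eef_pos']
        W=np.linalg.inv(T@M); return K,W[:3,:3],W[:3,3]
    return K,np.array(c['R']),np.array(c['t'])
def plane(C,uv,z):
    K,R,t=C; o=-R.T@t; d=R.T@np.linalg.inv(K)@np.array([uv[0],uv[1],1.]); return o+d*(z-o[2])/d[2]
def proj(C,X):
    K,R,t=C; p=K@(R@np.array(X)+t); return p[:2]/p[2]
def tri(C1,u1,C2,u2):
    A=[];b=[]
    for C,u in((C1,u1),(C2,u2)):
        K,R,t=C;o=-R.T@t;d=R.T@np.linalg.inv(K)@np.array([u[0],u[1],1.]);d/=np.linalg.norm(d);P=np.eye(3)-np.outer(d,d);A.append(P);b.append(P@o)
    return np.linalg.lstsq(np.vstack(A),np.hstack(b),rcond=None)[0]
E
python3 - <<'E'
from h import *
snap('scene','s0.png');s,_=snap('top','t0.png');print(s)
for n in('scene','top','wrist'):print(n,camera_info(n))
E
```

```text
pics
{'time': 0.05, 'qpos': array([-1.32097294e+00,  2.87172136e-01,  1.57818721e+00, -2.11363444e-05,
        1.27858088e+00, -1.50028094e-01]), 'dq': array([ 0.00076915,  0.00045376, -0.00157349,  0.00022794,  0.00147991,
       -0.00017535]), 'joint_efforts': array([-4.39346431e-04, -4.07560694e+01, -2.93925583e+01, -1.78520254e-04,
        3.61327868e-03,  1.49804913e-05]), 'eef_pos': array([ 0.26260575, -0.6211088 ,  0.22993733]), 'tcp_rot': array([ 9.80080046e-01,  1.98599410e-01, -6.86488289e-05, -1.17182002e-03]), 'contact_force': array([ 0.60411816, -0.00496057, -0.3706884 ]), 'wrist_torque': array([-0.00672965, -0.00327607,  0.00307437]), 'opening': 0.9997068750448698}
scene {'K': array([[431.99622618,   0.        , 326.58307562],
       [  0.        , 431.99622618, 203.21255899],
       [  0.        ,   0.        ,   1.        ]]), 'R': array([[ 0.81646555,  0.57733024, -0.00859017],
       [ 0.33952866, -0.49209159, -0.80160224],
       [-0.46701637,  0.65156401, -0.597796  ]]), 't': array([-0.45560727, -0.11514949,  1.74824246])}
top {'K': array([[429.54509969,   0.        , 322.69128966],
       [  0.        , 429.54509969, 197.95487539],
       [  0.        ,   0.        ,   1.        ]]), 'R': array([[-0.00346913, -0.99999263,  0.00164305],
       [-0.97998204,  0.00307263, -0.19906222],
       [ 0.1990557 , -0.00230073, -0.97998548]]), 't': array([-0.02916683,  0.56293628,  1.17887459])}
wrist {'K': array([[302.60126429,   0.        , 314.52911011],
       [  0.        , 302.60126429, 196.94192842],
       [  0.        ,   0.        ,   1.        ]]), 'mount': array([[ 8.80532686e-04, -9.51580967e-01, -3.07396955e-01,
         7.88178824e-02],
       [ 9.99999088e-01,  1.15256574e-03, -7.03415364e-04,
         6.61924421e-04],
       [ 1.02365187e-03, -3.07396055e-01,  9.51581114e-01,
        -1.41426675e-01],
       [ 0.00000000e+00,  0.00000000e+00,  0.00000000e+00,
         1.00000000e+00]])}
```

View pics/s0.png

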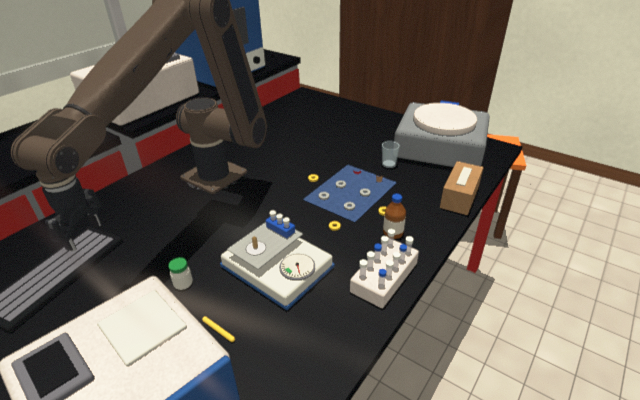

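View pics/t0.png

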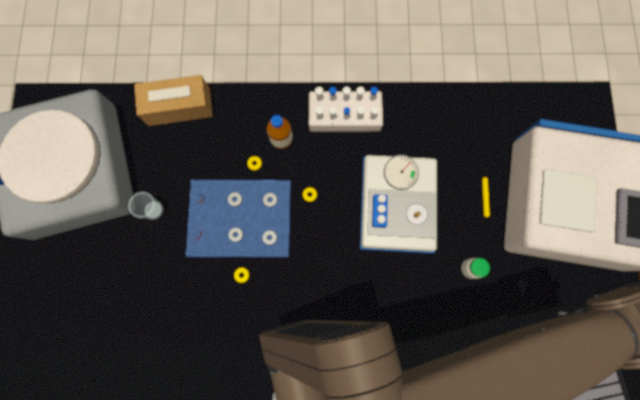

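Top view: four grey rings on the mat at about (235,199), (270,200), (235,234), (270,237). The red cap and cork are at its left edge near (200,200)/(200,236). The scale's mark is at (417,214) and its dial at (402,172). The yellow rings are decoys.

```bash
python3 - <<'E'
from h import *
def rings(n,f,box):
    im=np.load('pics/'+f+'.npy');x0,y0,x1,y1=box
    h=cv2.cvtColor(im,cv2.COLOR_RGB2HSV);m=((h[...,1]<75)&(h[...,2]>110)).astype(np.uint8)
    k=np.zeros_like(m);k[y0:y1,x0:x1]=m[y0:y1,x0:x1]
    cs,_=cv2.findContours(k,cv2.RETR_EXTERNAL,cv2.CHAIN_APPROX_NONE)
    return [(np.array(cv2.boundingRect(c)[:2])+(np.array(cv2.boundingRect(c)[2:])-1)/2,cv2.boundingRect(c)[2:]) for c in cs if cv2.contourArea(c)>15]
Ct=cam('top');Cs=cam('scene')
T=rings('t','t0.png',(205,182,289,255));S=rings('s','s0.png',(312,172,380,212))
for u,w in T:
    P=plane(Ct,u,.014);q=proj(Cs,P);v,w2=min(S,key=lambda e:np.linalg.norm(e[0]-q));print('ring',u,w,P.round(3),'scene',v,w2,'tri',tri(Ct,u,Cs,v).round(3))
print('mark',plane(Ct,(417,214),.093).round(3),tri(Ct,(417,214),Cs,(256,250)).round(3))
print('dial',plane(Ct,(402,172),.065).round(3),tri(Ct,(402,172),Cs,(297,266)).round(3))
for n,u in(('jar',(478,268)),('bottle',(280,125)),('cap',(200,199)),('cork',(198,236)),('beaker',(146,206)),('y1',(310,194)),('y2',(242,275)),('y3',(254,163))):print(n,plane(Ct,u,.02).round(3))
im=np.load('pics/t0.png.npy');cv2.imwrite('pics/c1.png',cv2.resize(im[145:260,180:450,::-1],None,fx=2.9,fy=2.9,interpolation=cv2.INTER_CUBIC))
E
```

```text
ring [269.5 237.5] (16, 16) [0.454 0.125 0.014] scene [323.5 195. ] (12, 9) tri [0.455 0.125 0.01 ]
ring [235.5 234.5] (16, 16) [0.463 0.224 0.014] scene [340.  183.5] (11, 8) tri [0.463 0.225 0.01 ]
ring [269.5 199. ] (16, 15) [0.569 0.127 0.014] scene [349.5 205.5] (12, 10) tri [0.57  0.128 0.009]
ring [234.5 198.5] (16, 16) [0.571 0.231 0.014] scene [364.5 192. ] (12, 9) tri [0.571 0.232 0.009]
mark [ 0.509 -0.292  0.093] [ 0.512 -0.294  0.082]
dial [ 0.637 -0.261  0.065] [ 0.638 -0.261  0.061]
jar [ 0.364 -0.476  0.02 ]
bottle [0.799 0.099 0.02 ]
cap [0.568 0.332 0.02 ]
cork [0.458 0.332 0.02 ]
beaker [0.548 0.49  0.02 ]
y1 [0.582 0.007 0.02 ]
y2 [0.346 0.2   0.02 ]
y3 [0.678 0.175 0.02 ]
```

View pics/c1.png

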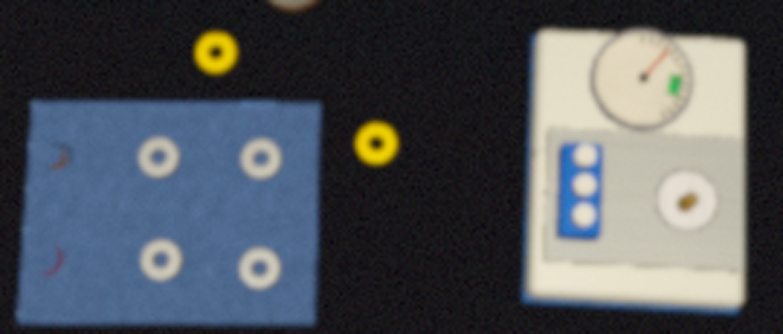

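The crop shows the needle at about 45° and the green band clockwise of it. The pin sits left of the mark's centre and slightly below it. Next I'll hover over the mark for a closer look.

```bash
python3 -m jog '{"travel":[[20,27,0],[20,27,0],[20,27,0],[20,27,0],[20,27,0]],"dr":[[0,0,-4.6],[0,0,-4.6],[0,0,-4.6],[0,0,-4.6],[0,0,-4.5]],"jaw":[0,0,0,0,0]}'
python3 -m jog '{"travel":[[20,27,0],[20,27,0],[20,27,0],[20,27,0],[20,27,0]],"dr":[[0,0,0],[0,0,0],[0,0,0],[0,0,0],[0,0,0]],"jaw":[0,0,0,0,0]}'
python3 -m jog '{"travel":[[24,30,0],[23,28,0],[0,0,0],[0,0,0]],"dr":[[0,0,0],[0,0,0],[0,0,0],[0,0,0]],"jaw":[0,0,0,0]}'
python3 - <<'E'
from h import *
s,im=snap('wrist','w1.png');print(s['time'],s['eef_pos'],s['tcp_rot'],s['qpos'],s['contact_force'])
C=cam('wrist',s)
print(proj(C,(.512,-.294,.09)),proj(C,(.637,-.261,.065)))
E
```

```text
time: 0.52
eef_pos: [0.3632, -0.4851, 0.2306]
tcp_rot: [1.0, -0.002, -0.0, -0.001]
contact_force: [0.1, -0.2, 0.7]
opening: 0.999
time: 0.93
eef_pos: [0.4633, -0.35, 0.2308]
tcp_rot: [1.0, -0.0, -0.0, -0.0]
contact_force: [0.3, -0.0, -0.5]
opening: 1.0
time: 1.27
eef_pos: [0.5104, -0.2921, 0.2308]
tcp_rot: [1.0, 0.002, -0.0, -0.0]
contact_force: [-0.2, -0.5, 0.3]
opening: 1.003
1.2667 [ 0.51036442 -0.29208707  0.23076276] [ 9.99998118e-01  1.86503266e-03 -4.94032401e-04 -2.02914540e-04] [-6.92114607e-01  9.76267505e-02  1.79593535e+00 -3.37313460e-04
  1.24904967e+00  8.75058482e-01] [-0.17860099 -0.51404649  0.34821238]
[316.15682904 183.18082457] [280.90786053  44.19204628]
```

View pics/w1.png

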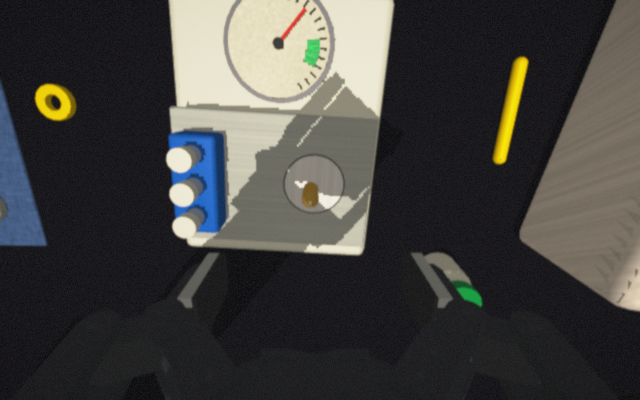

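The pin is at about (310,193) in the mark centred at (314,184). The needle pivot is (279,43) with its tip at (304,10), and the green band is at (313,52).

```bash
cat >> h.py <<'E'
def needle(C,im,zd=.066):
    h=cv2.cvtColor(im,cv2.COLOR_RGB2HSV); D=np.array([.638,-.261,zd]); u0=proj(C,D); yy,xx=np.mgrid[:400,:640]; near=np.hypot(xx-u0[0],yy-u0[1])<50
    r=((h[...,0]<8)|(h[...,0]>172))&(h[...,1]>130)&(h[...,2]>90)&near; g=(abs(h[...,0]-65)<18)&(h[...,1]>110)&near
    P=lambda m:np.array([plane(C,(x,y),zd)[:2] for y,x in np.argwhere(m)])
    R,G=P(r),P(g); d=np.load('dial.npy')
    a=lambda v:np.arctan2(-v[:,1],v[:,0]) # from +x clockwise seen from above
    ga=a(G-d); ra=a(R-d); rr=np.hypot(*(R-d).T); f=rr>.012
    lo,hi=np.percentile(ga,1),np.percentile(ga,99)
    n=np.median(ra[f]); return dict(needle_raw=n,glo=lo,ghi=hi,needle=1.725+n-(lo+hi)/2,rmax=rr.max(),n=f.sum())
E
python3 - <<'E'
from h import *
s=dict(eef_pos=np.array([.51036442,-.29208707,.23076276]),tcp_rot=[9.99998118e-01,1.86503266e-03,-4.94032401e-04,-2.02914540e-04])
C=cam('wrist',s);Ct=cam('top');im=np.load('pics/w1.png.npy')
# pivot: dark blob
g=im.astype(int).sum(2);h=cv2.cvtColor(im,cv2.COLOR_RGB2HSV)
w=np.argwhere(g[33:54,269:290]<200);p=w.mean(0)[::-1]+(269,33);print('pivot',p,plane(C,p,.065))
np.save('dial.npy',plane(C,p,.066)[:2]);print(needle(C,im))
b=(abs(h[...,0].astype(int)-17)<9)&(h[...,1]>110);b[:165]=0;b[220:]=0;b[:,:285]=0;b[:,345:]=0
q=np.argwhere(b);print('brass',len(q),q.min(0),q.max(0))
for r in range(q[:,0].min(),q[:,0].max()+1):
    c=q[q[:,0]==r,1]; print(r,c.min() if len(c) else None,c.max() if len(c) else None,end='; ')
# pins tri: tip
print()
tip=(310.,205.)
print('mark wrist',plane(C,(314,184),.0906),'tri',tri(C,(314,184),Ct,(180+686/2.9+.5,145+200/2.9)))
for dx,dy in [(5.5*np.cos(a),5.5*np.sin(a)) for a in np.radians(range(0,360,45))]:
    m=plane(C,(314,184),.0906)+[dx/1e3,dy/1e3,0];print(np.round([dx,dy],1),proj(C,m).round(1),proj(C,m+[0,0,.033]).round(1),proj(C,m+[0,0,.042]).round(1))
cv2.imwrite('pics/c2.png',cv2.resize(im[150:225,270:360,::-1],None,fx=7,fy=7,interpolation=cv2.INTER_CUBIC))
E
```

```text
pivot [278.03225806  42.98387097] [ 0.637988  -0.2583957  0.065    ]
{'needle_raw': np.float64(0.7211187475842253), 'glo': np.float64(1.5035494215896534), 'ghi': np.float64(2.092554090203231), 'needle': np.float64(0.6480669916877833), 'rmax': np.float64(0.03682119656339903), 'n': np.int64(100)}
brass 297 [183 302] [206 317]
183 308 312; 184 307 314; 185 306 315; 186 305 316; 187 305 316; 188 304 317; 189 304 317; 190 304 317; 191 303 317; 192 303 316; 193 303 316; 194 303 316; 195 303 317; 196 303 317; 197 302 317; 198 302 317; 199 302 317; 200 302 317; 201 303 317; 202 303 316; 203 303 316; 204 304 315; 205 305 314; 206 307 312; 
mark wrist [ 0.51133613 -0.29192101  0.0906    ] tri [ 0.51041293 -0.29253204  0.08849601]
[5.5 0. ] [314.  178.5] [313.9 188.1] [313.9 191.2]
[3.9 3.9] [310.  180.1] [309.4 189.9] [309.2 193. ]
[0.  5.5] [308.3 184. ] [307.5 194.2] [307.3 197.5]
[-3.9  3.9] [310.  187.9] [309.4 198.5] [309.2 201.9]
[-5.5  0. ] [314.  189.5] [313.9 200.3] [313.8 203.8]
[-3.9 -3.9] [318.  187.9] [318.4 198.6] [318.5 202. ]
[-0.  -5.5] [319.7 184. ] [320.3 194.3] [320.5 197.5]
[ 3.9 -3.9] [318.1 180.1] [318.5 190. ] [318.6 193.1]
```

View pics/c2.png

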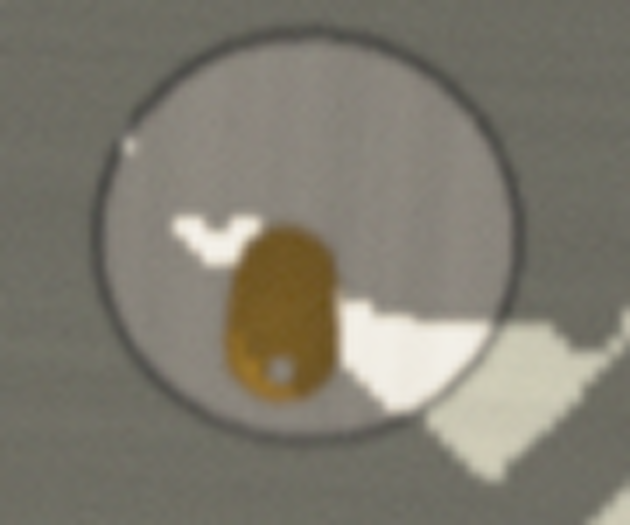

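Pin direction from the mark is about (-3.9, +3.9) mm, and the needle reads about 0.65, so two rings should bring it to roughly 1.65. Going to the ring at (0.569, 0.127).

```bash
python3 -m jog '{"travel":[[5,35,0],[5,35,0],[5,35,0],[5,35,0],[5,35,0]],"dr":[[0,0,0],[0,0,0],[0,0,0],[0,0,0],[0,0,0]],"jaw":[0,0,0,0,0]}' |head -2
python3 -m jog '{"travel":[[5,35,-15],[5,35,-15],[5,35,-15],[5,35,-15],[5,35,-15]],"dr":[[0,0,0],[0,0,0],[0,0,0],[0,0,0],[0,0,0]],"jaw":[0,0,0,0,0]}' |head -2
python3 -m jog '{"travel":[[5,35,-21],[4,34,-21],[0,0,0],[0,0,0]],"dr":[[0,0,0],[0,0,0],[0,0,0],[0,0,0]],"jaw":[0,0,0,0]}'
cat >> h.py <<'E'
def ringfind(im,C,z=.014,guess=None):
    h=cv2.cvtColor(im,cv2.COLOR_RGB2HSV);m=((h[...,1]<75)&(h[...,2]>100)).astype(np.uint8)
    u=proj(C,guess);k=np.zeros_like(m);x,y=int(u[0]),int(u[1]);a=55
    k[max(0,y-a):y+a,x-a:x+a]=m[max(0,y-a):y+a,x-a:x+a]
    cs,_=cv2.findContours(k,cv2.RETR_CCOMP,cv2.CHAIN_APPROX_NONE)
    for c in cs:
        if cv2.contourArea(c)>150:
            e=cv2.fitEllipse(c);print('ell',np.round(e[0],1),np.round(e[1],1),plane(C,e[0],z).round(4))
E
python3 - <<'E'
from h import *
s,im=snap('wrist','w2.png');C=cam('wrist',s);print(s['time'],s['eef_pos'],s['tcp_rot'].round(4));ringfind(im,C,.014,(.569,.127,.014))
s0=dict(eef_pos=np.array([.51036442,-.29208707,.23076276]),tcp_rot=[9.99998118e-01,1.86503266e-03,-4.94032401e-04,-2.02914540e-04])
C0=cam('wrist',s0);p=plane(C0,(309.5,202.4),.1315);print('pin',p,p-s0['eef_pos'],plane(C0,(313.6,183),.0895))
E
```

```text
time: 1.73
eef_pos: [0.5341, -0.119, 0.2311]
time: 2.15
eef_pos: [0.5597, 0.056, 0.1557]
time: 2.48
eef_pos: [0.5676, 0.1251, 0.1121]
tcp_rot: [1.0, 0.001, -0.002, 0.0]
contact_force: [-0.2, 0.1, 0.6]
opening: 1.001
2.4833 [0.56755347 0.12511016 0.11212016] [ 1.0e+00  6.0e-04 -2.1e-03  4.0e-04]
ell [311.6 194.8] [47.3 47.6] [0.5706 0.1271 0.014 ]
ell [311.6 194.8] [17.  19.5] [0.5706 0.127  0.014 ]
pin [ 0.50663971 -0.28826078  0.1315    ] [-0.00372471  0.00382629 -0.09926276] [ 0.51203305 -0.29152721  0.0895    ]
```

View pics/w2.png

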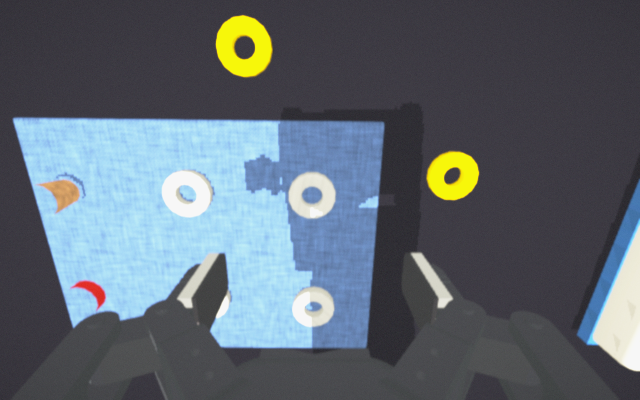

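```bash
python3 -m jog '{"travel":[[3,2,-35],[0,0,-35],[0,0,-26],[0,0,-10],[0,0,0]],"dr":[[0,0,0],[0,0,0],[0,0,0],[0,0,0],[0,0,0]],"jaw":[0,0,0,60,80]}'
python3 -m jog '{"travel":[[0,0,0],[0,0,0],[0,0,0],[0,0,0],[0,0,0]],"dr":[[0,0,0],[0,0,0],[0,0,0],[0,0,0],[0,0,0]],"jaw":[100,255,255,255,255]}' 30
python3 -m jog '{"travel":[[0,0,0],[0,0,0]],"dr":[[0,0,0],[0,0,0]],"jaw":[255,255]}'
```

```text
time: 2.95
eef_pos: [0.5704, 0.1252, 0.0064]
tcp_rot: [1.0, -0.001, -0.002, 0.0]
contact_force: [0.2, -0.3, -1.7]
opening: 0.749
time: 3.37
eef_pos: [0.5741, 0.1267, 0.0115]
tcp_rot: [1.0, 0.0, 0.003, 0.001]
contact_force: [-0.4, -3.7, 6.5]
opening: 0.422
time: 3.53
eef_pos: [0.5741, 0.1267, 0.0115]
tcp_rot: [1.0, 0.0, 0.003, 0.001]
contact_force: [-0.7, -3.2, 7.2]
opening: 0.422
```

```bash
python3 -m jog '{"travel":[[0,0,20],[0,0,40],[0,0,40],[0,0,20],[0,0,0]],"dr":[[0,0,0],[0,0,0],[0,0,0],[0,0,0],[0,0,0]],"jaw":[255,255,255,255,255]}'
python3 - <<'E'
from h import *
s,im=snap('wrist','w3.png');print(s['eef_pos'],s['tcp_rot'].round(4),s['contact_force'],s['opening'])
E
```

```text
time: 3.95
eef_pos: [0.5763, 0.1278, 0.1365]
tcp_rot: [1.0, 0.0, 0.007, -0.0]
contact_force: [1.3, -0.4, -0.0]
opening: 0.422
[0.5763047  0.12780941 0.13648077] [ 1.0e+00  3.0e-04  7.3e-03 -5.0e-04] [ 1.26369332 -0.40771776 -0.03213197] 0.4219692576115204
```

View pics/w3.png

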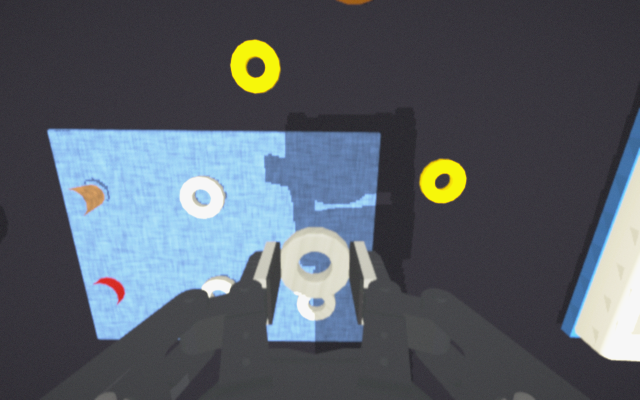

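```bash
cat >> h.py <<'E'
def held(im):
    c=camera_info('wrist');K=np.array(c['K']);M=np.array(c['mount'])
    h=cv2.cvtColor(im,cv2.COLOR_RGB2HSV);m=((h[...,1]<80)&(h[...,2]>85)).astype(np.uint8);m[:205]=0;m[330:]=0;m[:,:282]=0;m[:,349:]=0
    cs,_=cv2.findContours(m,cv2.RETR_CCOMP,cv2.CHAIN_APPROX_NONE)
    for k in cs:
        if cv2.contourArea(k)>150:
            e=cv2.fitEllipse(k);out=[np.round(e[0],1),np.round(e[1],1),cv2.boundingRect(k)]
            for zt in(-.012,-.008,-.004):
                d=M[:3,:3]@np.linalg.inv(K)@[*e[0],1];o=M[:3,3];out.append((o+d*(zt-o[2])/d[2]).round(4)[:2])
            print(*out)
E
python3 - <<'E'
from h import *
im=np.load('pics/w3.png.npy');held(im)
c=camera_info('wrist');M=np.array(c['mount']);K=np.array(c['K']);I=np.linalg.inv(M)
for zt in(-.012,-.008,-.004,0):
  for x in (-.0035,0):
    for r in(.009,.02):
      a=np.linspace(0,6.28,50);P=np.c_[x+r*np.cos(a),r*np.sin(a),0*a+zt,1+0*a]@I.T;q=P[:,:3]@K.T;q=q[:,:2]/q[:,2:];print(zt,x,r,q.min(0).round(),q.max(0).round())
E
```

```text
[314.9 269.2] [67.1 95. ] (282, 226, 67, 96) [0.0002 0.0007] [-0.0022  0.0007] [-0.0047  0.0007]
[314.3 262.1] [21.  30.2] (299, 251, 32, 23) [0.0041 0.0004] [0.0018 0.0004] [-0.0005  0.0004]
-0.012 -0.0035 0.009 [295. 260.] [332. 291.]
-0.012 -0.0035 0.02 [273. 239.] [354. 310.]
-0.012 0 0.009 [295. 253.] [332. 285.]
-0.012 0 0.02 [272. 232.] [355. 304.]
-0.008 -0.0035 0.009 [296. 255.] [331. 287.]
-0.008 -0.0035 0.02 [274. 235.] [353. 305.]
-0.008 0 0.009 [296. 249.] [332. 281.]
-0.008 0 0.02 [274. 228.] [354. 299.]
-0.004 -0.0035 0.009 [296. 252.] [331. 282.]
-0.004 -0.0035 0.02 [275. 232.] [352. 300.]
-0.004 0 0.009 [296. 245.] [331. 276.]
-0.004 0 0.02 [275. 225.] [353. 294.]
0 -0.0035 0.009 [297. 248.] [331. 278.]
0 -0.0035 0.02 [276. 228.] [351. 295.]
0 0 0.009 [296. 242.] [331. 272.]
0 0 0.02 [276. 222.] [352. 290.]
```

The ring is held level between the pads, but its apparent size doesn't fit the expected depth. One enlarged crop should settle that.

```bash
python3 - <<'E'
from h import *
im=np.load('pics/w3.png.npy')
cv2.imwrite('pics/c3.png',cv2.resize(im[215:325,245:385,::-1],None,fx=5,fy=5,interpolation=cv2.INTER_CUBIC))
E
```

```text
(no output)
```

View pics/c3.png

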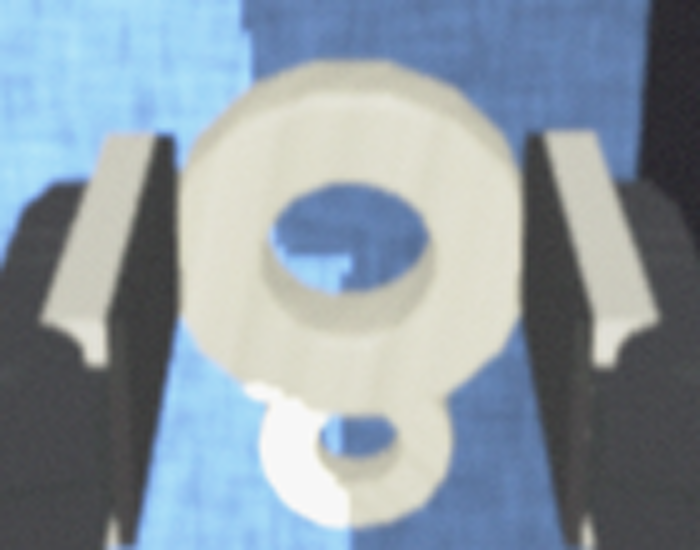

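The crop clears it up. The soft pads overlap the ring's rim; the bore (34.8 px) puts its top face at tool z ≈ -2.5 mm and its centre at tool x ≈ -3.7 mm, in agreement with the TCP shift at the grasp. Carrying it to the pin, high over the carrier.

```bash
python3 -m jog '{"travel":[[0,-15,21],[-5,-25,21],[-5,-33,21],[-5,-33,0],[-5,-33,0]],"dr":[[0,0.25,0],[0,0.25,0],[0,0,0],[0,0,0],[0,0,0]],"jaw":[255,255,255,255,255]}' |head -2
python3 -m jog '{"travel":[[-6,-33,0],[-6,-33,0],[-6,-33,0],[-6,-33,0],[-6,-33,0]],"dr":[[0,0,0],[0,0,0],[0,0,0],[0,0,0],[0,0,0]],"jaw":[255,255,255,255,255]}' |head -2
python3 -m jog '{"travel":[[-6,-33,0],[-6,-30,0],[-4,-25,0],[-1,-20,0],[0,-4,0]],"dr":[[0,0,0],[0,0,0],[0,0,0],[0,0,0],[0,0,0]],"jaw":[255,255,255,255,255]}' |head -2
python3 -m jog '{"travel":[[0,0,0],[0,0,0]],"dr":[[0,0,0],[0,0,0]],"jaw":[255,255]}'
```

```text
time: 4.42
eef_pos: [0.5515, -0.0127, 0.1916]
time: 4.83
eef_pos: [0.5203, -0.1776, 0.1893]
time: 5.25
eef_pos: [0.5034, -0.2911, 0.1894]
time: 5.42
eef_pos: [0.5043, -0.2877, 0.1899]
tcp_rot: [1.0, 0.0, -0.005, -0.001]
contact_force: [0.7, 1.0, -1.9]
opening: 0.42
```

```bash
python3 -m jog '{"travel":[[3,0,-10],[3,-1,-15],[0,0,-5],[0,0,0],[0,0,0]],"dr":[[0,-0.5,0],[0,-0.4,0],[0,0,0],[0,0,0],[0,0,0]],"jaw":[255,255,255,255,255]}'
python3 - <<'E'
from h import *
s,im=snap('wrist','w4.png');print(s['eef_pos'],s['tcp_rot'].round(4),s['contact_force'],s['wrist_torque'])
E
```

```text
time: 5.83
eef_pos: [0.5106, -0.2886, 0.1606]
tcp_rot: [1.0, 0.001, 0.003, -0.001]
contact_force: [0.6, -1.0, -0.9]
opening: 0.421
[ 0.51063308 -0.2886441   0.16058989] [ 1.0e+00  7.0e-04  2.9e-03 -5.0e-04] [ 0.63797887 -0.95144365 -0.88999577] [ 0.09324984 -0.03061424 -0.02227348]
```

```bash
python3 - <<'E'
from h import *
im=np.load('pics/w4.png.npy')
cv2.imwrite('pics/c4.png',cv2.resize(im[0:320,190:410,::-1],None,fx=1.8,fy=1.8,interpolation=cv2.INTER_CUBIC))
E
```

```text
(no output)
```

View pics/c4.png

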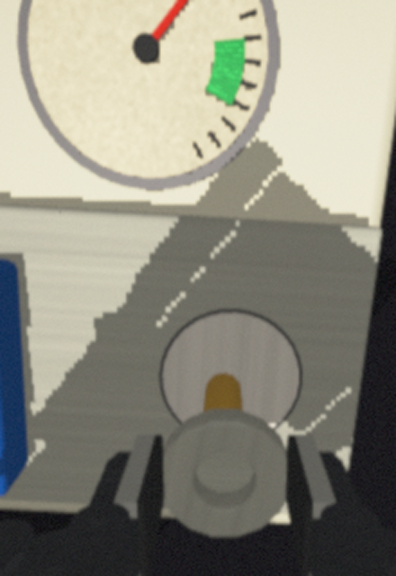

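The dial still reads unloaded. The pin's foot (col about 313) runs in under the held ring (centre col about 315). Checking the numbers.

```bash
python3 - <<'E'
from h import *
im=np.load('pics/w4.png.npy');s=dict(eef_pos=np.array([.51063308,-.2886441,.16058989]),tcp_rot=[1,7e-4,2.9e-3,-5e-4]);C=cam('wrist',s)
h=cv2.cvtColor(im,cv2.COLOR_RGB2HSV);b=(abs(h[...,0].astype(int)-17)<9)&(h[...,1]>110);b[:195]=0;b[240:]=0;b[:,:290]=0;b[:,340:]=0
for r in range(200,236,3):
    c=np.flatnonzero(b[r]);
    if len(c):print(r,c.min(),c.max(),plane(C,((c.min()+c.max())/2,r),.10).round(4))
q=np.argwhere(b);print('front of base',plane(C,(313,q[:,0].min()-.5),.0895))
print('ring',plane(C,((162+290)/3.6+190,262),.158))
E
```

```text
209 309 318 [ 0.5157 -0.2883  0.1   ]
212 306 321 [ 0.5134 -0.2883  0.1   ]
215 305 322 [ 0.5111 -0.2883  0.1   ]
218 305 322 [ 0.5088 -0.2883  0.1   ]
221 304 323 [ 0.5065 -0.2883  0.1   ]
224 304 323 [ 0.5042 -0.2883  0.1   ]
227 304 305 [ 0.5018 -0.2818  0.1   ]
front of base [ 0.51307337 -0.28786626  0.0895    ]
ring [ 0.50638018 -0.28967859  0.158     ]
```

```bash
for i in 1; do python3 -m jog '{"travel":[[-0.5,1,-6],[0,0,-8],[0,0,-4],[0,0,0],[0,0,0]],"dr":[[0,0,0],[0,0,0],[0,0,0],[0,0,0],[0,0,0]],"jaw":[255,255,255,255,255]}'
python3 -m jog '{"travel":[[0,0,-2],[0,0,-2],[0,0,-2],[0,0,-2],[0,0,0]],"dr":[[0,0,0],[0,0,0],[0,0,0],[0,0,0],[0,0,0]],"jaw":[255,255,255,255,255]}'; done
python3 - <<'E'
from h import *
s,im=snap('wrist','w5.png');print(s['eef_pos'],s['tcp_rot'].round(4),s['contact_force'],s['wrist_torque']);print(needle(cam('wrist',s),im))
E
```

```text
time: 6.3
eef_pos: [0.5099, -0.2886, 0.1426]
tcp_rot: [1.0, 0.0, 0.003, -0.0]
contact_force: [-0.5, -0.8, -1.0]
opening: 0.417
time: 6.72
eef_pos: [0.51, -0.2886, 0.1347]
tcp_rot: [1.0, 0.0, 0.003, -0.0]
contact_force: [0.7, -0.3, -0.7]
opening: 0.42
[ 0.51001672 -0.28855247  0.13473119] [ 1.0e+00  0.0e+00  3.2e-03 -3.0e-04] [ 0.71593885 -0.3087489  -0.68601056] [ 0.01498913  0.00834075 -0.00905359]
{'needle_raw': np.float64(0.8044394025897723), 'glo': np.float64(1.487695065453851), 'ghi': np.float64(2.103784143126443), 'needle': np.float64(0.7336997982996252), 'rmax': np.float64(0.012398949523108061), 'n': np.int64(2)}
```

```bash
python3 -m jog '{"travel":[[0,0,-2],[0,0,-2],[0,0,-2],[0,0,0],[0,0,0]],"dr":[[0,0,0],[0,0,0],[0,0,0],[0,0,0],[0,0,0]],"jaw":[255,255,255,255,255]}'
python3 - <<'E'
from h import *
f=[]
for i in range(3):
  s,im=snap('wrist','w6.png');f.append(s['contact_force'])
print(s['eef_pos'],np.mean(f,0),s['wrist_torque'])
s,im=snap('scene','s6.png');C=cam('scene')
try: print(needle(C,im))
except Exception as e: print(e)
s,im=snap('top','t6.png')
try: print(needle(cam('top'),im))
except Exception as e: print(e)
a=np.load('pics/w6.png.npy')[0:320,190:410,::-1]; a=cv2.resize(a,None,fx=1.8,fy=1.8)
u=proj(C,(.638,-.261,.066)).astype(int);b=cv2.resize(im*0+np.load('pics/s6.png.npy')[:,:,::-1],None,fx=1,fy=1)[u[1]-70:u[1]+40,u[0]-80:u[0]+40];b=cv2.resize(b,(390,358))
o=np.zeros((576,800,3),np.uint8);o[:a.shape[0],:a.shape[1]]=a;o[:358,400:790]=b;cv2.imwrite('pics/c6.png',o)
E
```

```text
time: 7.18
eef_pos: [0.5101, -0.2887, 0.1291]
tcp_rot: [1.0, 0.0, 0.003, -0.0]
contact_force: [0.3, -0.7, -0.8]
opening: 0.422
[ 0.51027741 -0.28876174  0.12934794] [ 0.07359516 -0.31030377 -0.81688109] [-0.0195045  -0.02376741 -0.02992304]
{'needle_raw': np.float64(0.7407383779506922), 'glo': np.float64(1.5782606819428562), 'ghi': np.float64(1.9803800302001158), 'needle': np.float64(0.6864180218792062), 'rmax': np.float64(0.015168361107572564), 'n': np.int64(1)}
operands could not be broadcast together with shapes (0,) (2,)
```

View pics/c6.png

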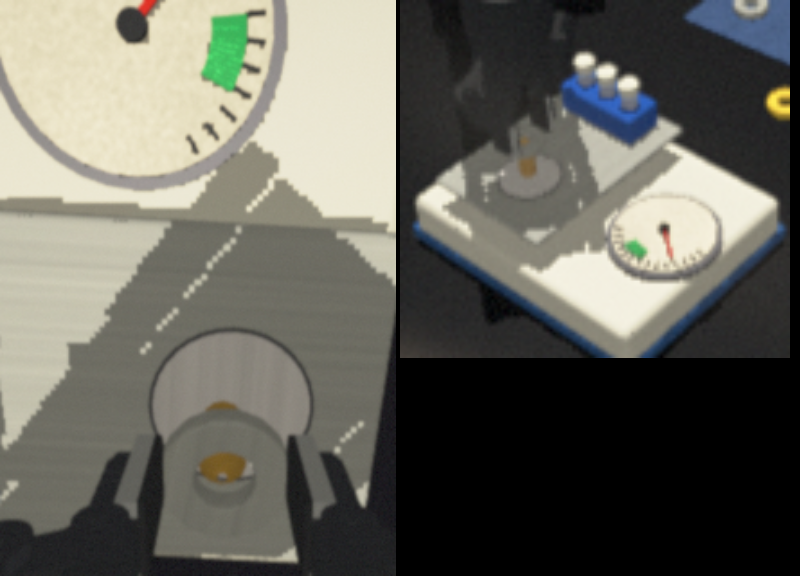

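The pin tip shows inside the bore, the ring is on the cone, and the needle is still unloaded. Continuing down.

```bash
python3 -m jog '{"travel":[[0,0.5,-2],[0,0,-2],[0,0,-2],[0,0,0]],"dr":[[0,0,0],[0,0,0],[0,0,0],[0,0,0]],"jaw":[255,255,255,255]}'
python3 - <<'E'
from h import *
f=[]
for i in range(4):
  s,im=snap('scene','s7.png');f.append(np.r_[s['contact_force'],10*s['wrist_torque']])
print(s['eef_pos'],np.mean(f,0).round(2))
C=cam('scene')
# polar darkness of red along dial in scene: redness-weighted direction
def nd(im):
    d=np.load('dial.npy');best=[]
    a=im.astype(int);r=a[...,0]-np.maximum(a[...,1],a[...,2])
    th=np.linspace(-.5,3,351);v=[]
    for t in th:
        v.append(np.mean([cv2.getRectSubPix((np.clip(r,0,255)).astype(np.float32),(1,1),tuple(map(float,proj(C,(d[0]+q*np.cos(t),d[1]-q*np.sin(t),.066)))))[0,0] for q in np.linspace(.012,.034,12)]))
    v=np.array(v);i=v.argmax();w=np.maximum(v-.5*v.max(),0);w[abs(th-th[i])>.3]=0
    return (th*w).sum()/w.sum(),v.max()
for f in('s0','s6','s7'):print(f,nd(np.load('pics/%s.png.npy'%f)))
E
```

```text
time: 7.77
eef_pos: [0.5099, -0.2879, 0.1226]
tcp_rot: [1.0, 0.0, 0.003, -0.0]
contact_force: [-0.3, 0.3, -0.9]
opening: 0.418
[ 0.51023702 -0.28823935  0.12324288] [-0.07  0.09 -0.61 -0.21  0.07 -0.13]
s0 (np.float64(0.7479376677931989), np.float32(77.0105))
s6 (np.float64(0.7497591114046122), np.float32(77.08538))
s7 (np.float64(0.7501644915604396), np.float32(77.385185))
```

```bash
cat >> h.py <<'E'
def nd(im):
    C=cam('scene');d=np.load('dial.npy');a=im.astype(int);r=np.clip(a[...,0]-np.maximum(a[...,1],a[...,2]),0,255).astype(np.float32)
    th=np.linspace(-.5,3,351)
    v=np.array([np.mean([cv2.getRectSubPix(r,(1,1),tuple(map(float,proj(C,(d[0]+q*np.cos(t),d[1]-q*np.sin(t),.066)))))[0,0] for q in np.linspace(.012,.034,12)]) for t in th])
    i=v.argmax();w=np.maximum(v-.5*v.max(),0);w[abs(th-th[i])>.3]=0
    return round((th*w).sum()/w.sum()-.08,3),v.max()
def chk(n=3):
    f=[]
    for i in range(n):
        s,im=snap('scene','sc.png');f.append(np.r_[s['contact_force'],10*s['wrist_torque']])
    print(s['time'],s['eef_pos'].round(4),s['tcp_rot'].round(4),'F',np.mean(f,0).round(2),'needle',nd(im),s['opening'])
E
python3 -m jog '{"travel":[[0,0,-3],[0,0,-3],[0,0,-3],[0,0,-2],[0,0,0]],"dr":[[0,0,0],[0,0,0],[0,0,0],[0,0,0],[0,0,0]],"jaw":[255,255,255,255,255]}'; python3 -c "
from h import *;chk()"
python3 -m jog '{"travel":[[0,0,-3],[0,0,-3],[0,0,-3],[0,0,-2],[0,0,0]],"dr":[[0,0,0],[0,0,0],[0,0,0],[0,0,0],[0,0,0]],"jaw":[255,255,255,255,255]}'; python3 -c "
from h import *;chk()"
```

```text
time: 8.38
eef_pos: [0.5099, -0.2879, 0.1114]
tcp_rot: [1.0, 0.0, 0.003, -0.0]
contact_force: [-0.3, 0.4, 0.2]
opening: 0.42
8.4833 [ 0.5101 -0.2882  0.1121] [ 1.0e+00  1.0e-04  3.3e-03 -2.0e-04] F [-0.11  0.1  -0.38  0.1  -0.2   0.05] needle (np.float64(0.666), np.float32(78.3668)) 0.4132833495028465
time: 8.95
eef_pos: [0.5099, -0.2879, 0.1005]
tcp_rot: [1.0, 0.0, 0.003, -0.0]
contact_force: [0.6, -0.4, -0.1]
opening: 0.415
9.05 [ 0.5102 -0.2882  0.1011] [ 1.0e+00  0.0e+00  3.3e-03 -1.0e-04] F [ 0.23 -0.24 -0.51  0.29 -0.11  0.1 ] needle (np.float64(0.665), np.float32(78.413445)) 0.41561073269695875
```

```bash
python3 -m jog '{"travel":[[0,0,-2],[0,0,-2],[0,0,-2],[0,0,0],[0,0,0]],"dr":[[0,0,0],[0,0,0],[0,0,0],[0,0,0],[0,0,0]],"jaw":[255,255,255,255,255]}'; python3 -c "
from h import *;chk()"
```

```text
time: 9.52
eef_pos: [0.5101, -0.2881, 0.0951]
tcp_rot: [1.0, 0.0, 0.003, -0.0]
contact_force: [-1.0, -0.6, 0.0]
opening: 0.424
9.6167 [ 0.5102 -0.2882  0.0953] [ 1.0e+00  1.0e-04  3.3e-03 -1.0e-04] F [-1.02 -0.03 -0.37  0.49  0.2  -0.29] needle (np.float64(0.865), np.float32(87.62121)) 0.41501842687075985
```

```bash
python3 -m jog '{"travel":[[0,0,-1.5],[0,0,-1.5],[0,0,-0.8],[0,0,0],[0,0,0]],"dr":[[0,0,0],[0,0,0],[0,0,0],[0,0,0],[0,0,0]],"jaw":[255,255,255,255,255]}'; python3 -c "
from h import *;chk(2)"
python3 -m jog '{"travel":[[0,0,0],[0,0,0],[0,0,0],[0,0,0],[0,0,0]],"dr":[[0,0,0],[0,0,0],[0,0,0],[0,0,0],[0,0,0]],"jaw":[145,135,120,100,80]}' 20
python3 -m jog '{"travel":[[0,0,0],[0,0,0]],"dr":[[0,0,0],[0,0,0]],"jaw":[80,80]}'; python3 -c "
from h import *;chk(2)"
```

```text
time: 10.08
eef_pos: [0.5104, -0.2883, 0.0916]
tcp_rot: [1.0, 0.0, 0.004, 0.0]
contact_force: [1.1, -0.4, 0.9]
opening: 0.421
10.1333 [ 0.5103 -0.2883  0.0916] [1.0e+00 1.0e-04 3.6e-03 1.0e-04] F [ 0.77 -0.16  0.76  0.01 -0.42 -0.24] needle (np.float64(1.284), np.float32(73.40005)) 0.4141780830247054
time: 10.6
eef_pos: [0.5102, -0.2882, 0.0915]
tcp_rot: [1.0, 0.0, 0.003, -0.0]
contact_force: [-0.6, 0.4, 0.0]
opening: 0.687
time: 10.77
eef_pos: [0.5102, -0.2882, 0.0915]
tcp_rot: [1.0, 0.0, 0.003, -0.0]
contact_force: [-0.2, -0.4, 0.8]
opening: 0.686
10.8167 [ 0.5102 -0.2882  0.0915] [ 1.0e+00  1.0e-04  3.5e-03 -0.0e+00] F [-0.04 -0.54  0.79  0.02  0.11 -0.16] needle (np.float64(1.256), np.float32(72.61593)) 0.6878595067292452
```

Ring 1 is home and the needle reads about 1.26. Fetching the second ring at (0.571, 0.231).

```bash
python3 -m jog '{"travel":[[0,0,15],[0,0,30],[0,0,35],[3,20,30],[5,35,0]],"dr":[[0,0,0],[0,0,0],[0,0,0],[0,0,0],[0,0,0]],"jaw":[80,80,80,60,40]}' |head -2
python3 -m jog '{"travel":[[5,38,0],[5,38,0],[5,38,0],[5,38,0],[5,38,0]],"dr":[[0,0,0],[0,0,0],[0,0,0],[0,0,0],[0,0,0]],"jaw":[0,0,0,0,0]}' |head -2
python3 -m jog '{"travel":[[5,38,-10],[5,37,-15],[5,37,-15],[5,37,-15],[5,37,-15]],"dr":[[0,0,0],[0,0,0],[0,0,0],[0,0,0],[0,0,0]],"jaw":[0,0,0,0,0]}' |head -2
python3 -m jog '{"travel":[[5,37,-15],[3,25,-5],[0,10,0],[0,0,0],[0,0,0]],"dr":[[0,0,0],[0,0,0],[0,0,0],[0,0,0],[0,0,0]],"jaw":[0,0,0,0,0]}'
python3 - <<'E'
from h import *
s,im=snap('wrist','w8.png');C=cam('wrist',s);print(s['time'],s['eef_pos'],s['tcp_rot'].round(4));ringfind(im,C,.014,(.571,.230,.014))
chk(1)
E
```

```text
time: 11.28
eef_pos: [0.5216, -0.2375, 0.2101]
time: 11.7
eef_pos: [0.5431, -0.0414, 0.2018]
time: 12.12
eef_pos: [0.5682, 0.1447, 0.1311]
time: 12.53
eef_pos: [0.5764, 0.2146, 0.1119]
tcp_rot: [1.0, 0.001, 0.004, 0.0]
contact_force: [-1.0, -0.3, 1.0]
opening: 1.003
12.5333 [0.57643575 0.21457428 0.1119378 ] [1.0e+00 6.0e-04 3.8e-03 3.0e-04]
ell [292.1 205. ] [46.1 51.7] [0.5717 0.2329 0.014 ]
ell [293.3 204.1] [16.3 19.6] [0.5725 0.2319 0.014 ]
12.5833 [0.5767 0.2139 0.1122] [ 1.e+00 -1.e-04  4.e-03  2.e-04] F [-0.09  0.75  0.23 -0.12  0.75  0.42] needle (np.float64(1.257), np.float32(71.583)) 0.999813433013764
```

```bash
python3 -m jog '{"travel":[[-3,10,-25],[-1.5,8,-30],[0,0,-25],[0,0,-15],[0,0,-7]],"dr":[[0,0,0],[0,0,0],[0,0,0],[0,0,0],[0,0,0]],"jaw":[0,0,0,40,80]}'
python3 -m jog '{"travel":[[0,0,0],[0,0,0]],"dr":[[0,0,0],[0,0,0]],"jaw":[90,100]}'
python3 -m jog '{"travel":[[0,0,0],[0,0,0],[0,0,0],[0,0,0],[0,0,0]],"dr":[[0,0,0],[0,0,0],[0,0,0],[0,0,0],[0,0,0]],"jaw":[120,255,255,255,255]}' 30
python3 -c "
from h import *;chk(2)"
```

```text
time: 13.05
eef_pos: [0.5703, 0.2307, 0.0072]
tcp_rot: [1.0, -0.001, 0.001, 0.001]
contact_force: [-0.4, -0.7, 0.0]
opening: 0.749
time: 13.22
eef_pos: [0.5726, 0.2319, 0.0104]
tcp_rot: [1.0, -0.001, 0.004, -0.0]
contact_force: [0.6, -0.9, 0.2]
opening: 0.611
time: 13.63
eef_pos: [0.5775, 0.2335, 0.0158]
tcp_rot: [1.0, -0.0, 0.01, -0.001]
contact_force: [0.7, -0.6, 11.8]
opening: 0.205
13.6833 [0.5774 0.2336 0.0157] [ 9.999e-01 -2.000e-04  1.000e-02 -1.400e-03] F [ 0.5  -0.99 12.29  0.2  -2.41 -0.32] needle (np.float64(1.256), np.float32(72.28971)) 0.2020536876983127
```

The tips rode over the ring's top edge: opening 0.2, 12 N against the mat. I'll back off, open and re-measure the ring.

```bash
python3 -m jog '{"travel":[[0,0,5],[0,0,5],[0,0,20],[0,0,35],[0,-5,35]],"dr":[[0,0,0],[0,0,0],[0,0,0],[0,0,0],[0,0,0]],"jaw":[200,120,60,0,0]}' 20
python3 -m jog '{"travel":[[0,-5,0],[0,0,0],[0,0,0]],"dr":[[0,0,0],[0,0,0],[0,0,0]],"jaw":[0,0,0]}'
python3 - <<'E'
from h import *
s,im=snap('wrist','w9.png');C=cam('wrist',s);print(s['time'],s['eef_pos'],s['tcp_rot'].round(4));ringfind(im,C,.014,(.571,.230,.014))
cv2.imwrite('pics/c9.png',im[:,:,::-1])
E
```

```text
time: 14.15
eef_pos: [0.5698, 0.2279, 0.1088]
tcp_rot: [1.0, 0.0, 0.001, 0.0]
contact_force: [0.8, 0.1, -0.0]
opening: 0.771
time: 14.4
eef_pos: [0.5712, 0.2226, 0.1092]
tcp_rot: [1.0, -0.0, 0.003, 0.0]
contact_force: [0.3, -0.5, -0.5]
opening: 1.0
14.4 [0.57115406 0.22260916 0.10923161] [ 1.0e+00 -1.0e-04  3.1e-03  0.0e+00]
ell [292.  200.9] [47.6 48.8] [0.5708 0.2408 0.014 ]
ell [292.1 200.5] [17.1 20. ] [0.5712 0.2407 0.014 ]
```

View pics/c9.png

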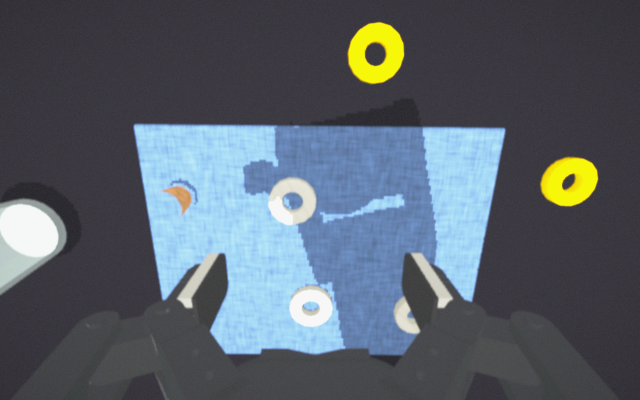

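The ring lies flat at pixel (292,201), i.e. (0.571, 0.241), shifted about 8 mm. This time I'll go deeper and close in stages.

```bash
python3 -m jog '{"travel":[[0,10,-25],[0,8,-30],[0,0,-25],[0,0,-15],[0,0,-9]],"dr":[[0,0,0],[0,0,0],[0,0,0],[0,0,0],[0,0,0]],"jaw":[0,0,0,40,80]}' 20
python3 -m jog '{"travel":[[0,0,0],[0,0,0],[0,0,0],[0,0,0]],"dr":[[0,0,0],[0,0,0],[0,0,0],[0,0,0]],"jaw":[90,100,110,110]}'
```

```text
time: 14.87
eef_pos: [0.5679, 0.2402, 0.0003]
tcp_rot: [1.0, 0.0, -0.001, 0.001]
contact_force: [-0.0, 0.1, 0.3]
opening: 0.747
time: 15.2
eef_pos: [0.5729, 0.241, 0.0071]
tcp_rot: [1.0, 0.0, 0.005, -0.0]
contact_force: [-0.5, -0.3, 1.1]
opening: 0.57
```

```bash
python3 -m jog '{"travel":[[0,0,0],[0,0,0],[0,0,0]],"dr":[[0,0,0],[0,0,0],[0,0,0]],"jaw":[125,130,130]}' 20
python3 -m jog '{"travel":[[0,0,0],[0,0,0],[0,0,0]],"dr":[[0,0,0],[0,0,0],[0,0,0]],"jaw":[138,138,138]}' 20
```

```text
time: 15.45
eef_pos: [0.5722, 0.2408, 0.0063]
tcp_rot: [1.0, 0.0, 0.004, -0.0]
contact_force: [0.0, 0.0, 1.1]
opening: 0.488
time: 15.7
eef_pos: [0.5722, 0.2408, 0.0063]
tcp_rot: [1.0, -0.0, 0.004, -0.0]
contact_force: [-1.3, -1.1, 4.1]
opening: 0.463
```

```bash
python3 -m jog '{"travel":[[0,0,0],[0,0,0],[0,0,0]],"dr":[[0,0,0],[0,0,0],[0,0,0]],"jaw":[146,146,146]}' 20
python3 -m jog '{"travel":[[0,0,0],[0,0,0],[0,0,0],[0,0,0]],"dr":[[0,0,0],[0,0,0],[0,0,0],[0,0,0]],"jaw":[170,170,170,170]}' 20
```

```text
time: 15.95
eef_pos: [0.5722, 0.2409, 0.0064]
tcp_rot: [1.0, 0.0, 0.004, -0.0]
contact_force: [-0.4, 1.0, 5.2]
opening: 0.447
time: 16.28
eef_pos: [0.5722, 0.2409, 0.0064]
tcp_rot: [1.0, 0.0, 0.004, -0.0]
contact_force: [-2.3, -1.1, 5.6]
opening: 0.45
```

Gripped at opening 0.45 with TCP 6.4 mm, so there's good pad overlap. Lifting and carrying.

```bash
python3 -m jog '{"travel":[[0,0,10],[0,0,30],[0,0,40],[0,0,40],[0,-10,35]],"dr":[[0,0,0],[0,0,0],[0,0,0],[0,0,0],[0,0,0]],"jaw":[200,200,200,200,200]}' 25
python3 -c "
from h import *
s,im=snap('wrist','w10.png');held(im)"
python3 -m jog '{"travel":[[-2,-20,30],[-4,-30,14],[-4,-34,0],[-4,-34,0],[-4,-34,0]],"dr":[[0,0,0],[0,0,0],[0,0,0],[0,0,0],[0,0,0]],"jaw":[200,200,200,200,200]}' |head -2
python3 -m jog '{"travel":[[-4,-34,0],[-4,-34,0],[-4,-34,0],[-4,-34,0],[-5,-34,0]],"dr":[[0,0,0],[0,0,0],[0,0,0],[0,0,0],[0,0,0]],"jaw":[200,200,200,200,200]}' |head -2
python3 -m jog '{"travel":[[-5,-34,0],[-5,-34,0],[-5,-34,0],[-5,-34,0],[-4,-30,0]],"dr":[[0,0,0],[0,0,0],[0,0,0],[0,0,0],[0,0,0]],"jaw":[200,200,200,200,200]}' |head -2
python3 -m jog '{"travel":[[-3,-15,0],[0,-8,0],[0,0,0],[0,0,0],[0,0,0]],"dr":[[0,0,0],[0,0,0],[0,0,0],[0,0,0],[0,0,0]],"jaw":[200,200,200,200,200]}'
```

```text
time: 16.7
eef_pos: [0.5715, 0.2318, 0.1628]
tcp_rot: [1.0, 0.001, 0.004, -0.0]
contact_force: [1.6, 0.2, 0.1]
opening: 0.442
[311.1 266.6] [ 72.9 118.9] (282, 205, 67, 113) [ 0.0016 -0.0012] [-0.0008 -0.0012] [-0.0032 -0.0013]
time: 17.17
eef_pos: [0.5532, 0.0776, 0.2047]
time: 17.58
eef_pos: [0.532, -0.0927, 0.2042]
time: 18.0
eef_pos: [0.5078, -0.2591, 0.2041]
time: 18.42
eef_pos: [0.506, -0.2787, 0.2042]
tcp_rot: [1.0, 0.001, 0.003, -0.001]
contact_force: [0.6, -0.2, -0.6]
opening: 0.443
```

```bash
python3 -m jog '{"travel":[[1.7,-6,-10],[0,-3.3,-20],[0,0,-20],[0,0,-10],[0,0,0]],"dr":[[0,0,0],[0,0,0],[0,0,0],[0,0,0],[0,0,0]],"jaw":[200,200,200,200,200]}' |head -2
python3 -m jog '{"travel":[[0,0,-4],[0,0,-4],[0,0,-2],[0,0,0],[0,0,0]],"dr":[[0,0,0],[0,0,0],[0,0,0],[0,0,0],[0,0,0]],"jaw":[200,200,200,200,200]}' 
python3 - <<'E'
from h import *
chk(2)
s,im=snap('wrist','w11.png')
cv2.imwrite('pics/c11.png',cv2.resize(im[200:330,245:385,::-1],None,fx=4.5,fy=4.5,interpolation=cv2.INTER_CUBIC))
E
```

```text
time: 18.83
eef_pos: [0.5059, -0.2874, 0.1406]
time: 19.25
eef_pos: [0.5078, -0.2898, 0.1352]
tcp_rot: [1.0, 0.0, 0.004, 0.0]
contact_force: [0.5, 0.1, 0.5]
opening: 0.445
19.3 [ 0.5078 -0.2898  0.1352] [1.e+00 1.e-04 4.e-03 4.e-04] F [-0.03  0.03  0.25  0.21  0.03 -0.05] needle (np.float64(1.257), np.float32(72.40449)) 0.44488722646341083
```

View pics/c11.png

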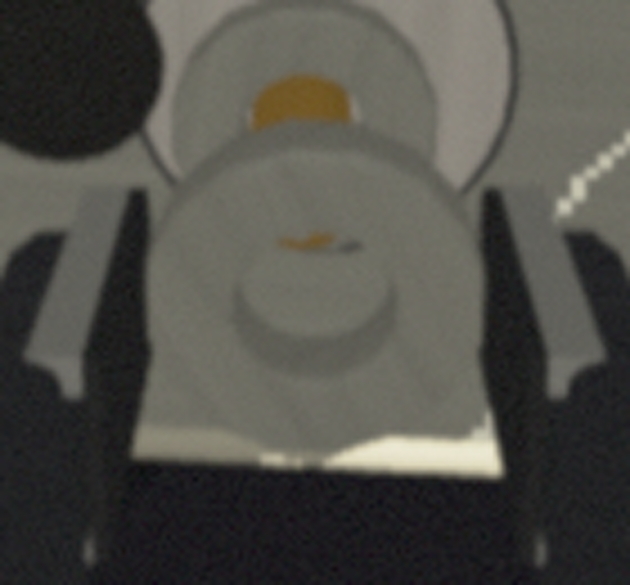

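The last picture shows ring 1 flat on the pan and the pin about 2 mm to +y of the held bore: bore col 316, pin col 302 in the crop. Correcting and lowering.

```bash
python3 -m jog '{"travel":[[0,1.9,0],[0,0,-2],[0,0,-3],[0,0,-2],[0,0,0]],"dr":[[0,0,0],[0,0,0],[0,0,0],[0,0,0],[0,0,0]],"jaw":[200,200,200,200,200]}' |head -2
python3 -c "
from h import *;chk(2)"
python3 -m jog '{"travel":[[0,0,-2],[0,0,-2],[0,0,-2],[0,0,0],[0,0,0]],"dr":[[0,0,0],[0,0,0],[0,0,0],[0,0,0],[0,0,0]],"jaw":[200,200,200,200,200]}' |head -2
python3 -c "
from h import *;chk(3)"
```

```text
time: 19.82
eef_pos: [0.507, -0.2873, 0.1266]
19.8667 [ 0.5072 -0.2874  0.1269] [ 1.0e+00  0.0e+00  3.1e-03 -4.0e-04] F [ 0.2  -0.01 -0.9  -0.18  0.04  0.19] needle (np.float64(1.257), np.float32(72.613655)) 0.44899498061390486
time: 20.33
eef_pos: [0.5073, -0.2876, 0.1213]
20.4333 [ 0.5075 -0.2877  0.1216] [1.     0.     0.0035 0.    ] F [ 0.02  0.27 -0.99  0.18 -0.18  0.28] needle (np.float64(1.256), np.float32(72.60472)) 0.4466989904999934
```

```bash
python3 -m jog '{"travel":[[0,0,-2],[0,0,-2],[0,0,-2],[0,0,0]],"dr":[[0,0,0],[0,0,0],[0,0,0],[0,0,0]],"jaw":[200,200,200,200]}' |head -2
python3 -c "
from h import *;chk(3)"
python3 -m jog '{"travel":[[0,0,-2],[0,0,-3],[0,0,-3],[0,0,-2],[0,0,0]],"dr":[[0,0,0],[0,0,0],[0,0,0],[0,0,0],[0,0,0]],"jaw":[200,200,200,200,200]}' |head -2
python3 -c "
from h import *;chk(3)"
```

```text
time: 20.82
eef_pos: [0.5074, -0.2876, 0.115]
20.9167 [ 0.5075 -0.2876  0.1154] [ 1.0e+00  0.0e+00  3.5e-03 -1.0e-04] F [ 0.51 -0.21 -0.54 -0.12 -0.72  0.05] needle (np.float64(1.228), np.float32(73.56927)) 0.4439236966964842
time: 21.38
eef_pos: [0.5075, -0.2876, 0.1049]
21.4833 [ 0.5075 -0.2876  0.1054] [ 1.0e+00  1.0e-04  3.4e-03 -1.0e-04] F [ 0.05 -0.58 -0.47 -0.03 -0.88  0.18] needle (np.float64(1.307), np.float32(73.50814)) 0.4449936976193218
```

```bash
python3 -m jog '{"travel":[[0,0,-2],[0,0,-2],[0,0,-2],[0,0,-2],[0,0,0]],"dr":[[0,0,0],[0,0,0],[0,0,0],[0,0,0],[0,0,0]],"jaw":[200,200,200,200,200]}' |head -2
python3 -c "
from h import *;chk(3)"
python3 -m jog '{"travel":[[0,0,-2],[0,0,-1],[0,0,0],[0,0,0]],"dr":[[0,0,0],[0,0,0],[0,0,0],[0,0,0]],"jaw":[200,200,200,200]}' |head -2
python3 -c "
from h import *;chk(3)"
```

```text
time: 21.95
eef_pos: [0.5075, -0.2876, 0.0971]
22.05 [ 0.5074 -0.2876  0.0974] [ 1.0e+00  1.0e-04  3.4e-03 -1.0e-04] F [ 0.74 -0.46 -1.03 -0.36 -0.92 -0.28] needle (np.float64(1.316), np.float32(74.85486)) 0.4487322976574632
time: 22.43
eef_pos: [0.5075, -0.2877, 0.0945]
22.5333 [ 0.5075 -0.2877  0.0945] [1.0e+00 1.0e-04 3.5e-03 0.0e+00] F [ 0.28 -0.16 -0.26 -0.69 -0.81  0.21] needle (np.float64(1.482), np.float32(62.03174)) 0.4432204120035232
```

```bash
python3 -m jog '{"travel":[[0,0,-1.5],[0,0,-1.5],[0,0,-1.2],[0,0,0],[0,0,0]],"dr":[[0,0,0],[0,0,0],[0,0,0],[0,0,0],[0,0,0]],"jaw":[200,200,200,200,200]}' |head -2
python3 -c "
from h import *;chk(3)"
python3 -m jog '{"travel":[[0,0,0],[0,0,0],[0,0,0],[0,0,0],[0,0,0]],"dr":[[0,0,0],[0,0,0],[0,0,0],[0,0,0],[0,0,0]],"jaw":[140,132,120,100,80]}' 20
python3 -m jog '{"travel":[[0,0,0],[0,0,15],[0,0,30],[0,0,35],[0,0,30]],"dr":[[0,0,0],[0,0,0],[0,0,0],[0,0,0],[0,0,0]],"jaw":[80,80,80,80,80]}' |head -2
python3 -m jog '{"travel":[[-20,-10,10],[-30,-10,0],[-30,0,0],[0,0,0],[0,0,0]],"dr":[[0,0,0],[0,0,0],[0,0,0],[0,0,0],[0,0,0]],"jaw":[80,80,80,80,80]}' |head -2
python3 - <<'E'
from h import *
chk(1)
s,im=snap('wrist','w12.png');C=cam('wrist',s);print(s['eef_pos']);print(needle(C,im))
# stack check: ring top seen in scene & wrist
h=cv2.cvtColor(im,cv2.COLOR_RGB2HSV);b=(abs(h[...,0].astype(int)-17)<9)&(h[...,1]>110)
u=proj(C,(.5066,-.288,.098));print('pin px',u);yy,xx=np.mgrid[:400,:640];q=np.argwhere(b&(np.hypot(xx-u[0],yy-u[1])<30));print(q.min(0),q.max(0),len(q))
print('expected pin top px',proj(C,(.5066,-.288,.120)))
E
```

```text
time: 23.0
eef_pos: [0.5074, -0.2877, 0.0902]
23.1 [ 0.5074 -0.2876  0.0903] [ 1.0e+00  1.0e-04  3.4e-03 -0.0e+00] F [-0.09 -0.6   0.1  -0.33  0.19 -0.24] needle (np.float64(1.952), np.float32(59.46687)) 0.4482280991873702
time: 23.57
eef_pos: [0.5074, -0.2876, 0.0902]
tcp_rot: [1.0, 0.0, 0.003, -0.0]
contact_force: [-0.2, 0.4, -0.7]
opening: 0.686
time: 23.98
eef_pos: [0.5074, -0.2876, 0.2018]
time: 24.4
eef_pos: [0.4265, -0.3077, 0.2104]
24.4 [ 0.4265 -0.3077  0.2104] [ 1.0e+00 -9.0e-04  3.7e-03  0.0e+00] F [-0.14 -0.17  0.34 -0.25  0.16  0.2 ] needle (np.float64(1.763), np.float32(62.304348)) 0.6878897991661311
[ 0.42739811 -0.30779913  0.21054732]Traceback (most recent call last):
  File "<stdin>", line 3, in <module>
  File "h.py", line 27, in needle
    ga=a(G-d); ra=a(R-d); rr=np.hypot(*(R-d).T); f=rr>.012
         ~^~
ValueError: operands could not be broadcast together with shapes (0,) (2,)
```

```bash
python3 -m jog '{"travel":[[20,10,15],[30,5,15],[25,0,10],[0,0,0],[0,0,0]],"dr":[[0,0,0],[0,0,0],[0,0,0],[0,0,0],[0,0,0]],"jaw":[80,80,80,80,80]}' |head -2
python3 - <<'E'
from h import *
s,im=snap('wrist','w13.png');C=cam('wrist',s);print(s['eef_pos'],s['contact_force']);print(needle(C,im))
h=cv2.cvtColor(im,cv2.COLOR_RGB2HSV)
b=(abs(h[...,0].astype(int)-17)<9)&(h[...,1]>110);u=proj(C,(.5066,-.288,.110));yy,xx=np.mgrid[:400,:640]
q=np.argwhere(b&(np.hypot(xx-u[0],yy-u[1])<25));print('brass rows/cols',q.min(0),q.max(0))
print('pred: pin top',proj(C,(.5066,-.288,.1205)),'ring-top-plane pin front',proj(C,(.5141,-.288,.0985)),'pan-level pin front',proj(C,(.5141,-.288,.0785)))
chk(1);im=np.load('pics/sc.png.npy');im0=np.load('pics/s0.png.npy')
Ct=cam('top');t,tm=snap('top','t14.png');t0=np.load('pics/t0.png.npy')
for n,p in dict(cap=(.568,.332),cork=(.458,.332),beaker=(.548,.49),y1=(.582,.007),y2=(.346,.2),y3=(.678,.175),jar=(.364,-.476),r1=(.454,.125),r2=(.463,.224),bottle=(.8,.099),marker=(.58,-.49)).items():
    u=proj(Ct,(*p,.02)).astype(int);a=np.s_[u[1]-10:u[1]+11,u[0]-10:u[0]+11];print(n,np.abs(tm[a].astype(int)-t0[a]).mean().round(1),end=' ')
E
```

```text
time: 24.92
eef_pos: [0.5045, -0.2923, 0.2508]
[ 0.50447249 -0.29234425  0.25084823] [ 0.02577107  0.27913426 -1.20242339]
{'needle_raw': np.float64(1.7224871751717403), 'glo': np.float64(1.5069649287855695), 'ghi': np.float64(2.0948871995361573), 'needle': np.float64(1.646561111010877), 'rmax': np.float64(0.03585018033726913), 'n': np.int64(64)}
brass rows/cols [175 303] [191 317]
pred: pin top [309.33880156 186.78080898] ring-top-plane pin front [309.68416303 173.59413997] pan-level pin front [309.96793518 169.3128482 ]
24.9667 [ 0.5032 -0.2922  0.2498] [ 1.0e+00  9.0e-04  3.1e-03 -2.0e-04] F [ 0.24  0.4  -0.64 -0.36 -0.41  0.11] needle (np.float64(1.764), np.float32(62.4066)) 0.6843526077552938
cap 1.4 cork 1.4 beaker 1.3 y1 2.2 y2 2.2 y3 2.2 jar 1.9 r1 1.1 r2 1.2 bottle 2.4 marker 75.5
```

```bash
python3 - <<'E'
from h import *
def yel(f,box):
    im=np.load('pics/'+f+'.npy');h=cv2.cvtColor(im,cv2.COLOR_RGB2HSV);m=(abs(h[...,0].astype(int)-27)<6)&(h[...,1]>150)&(h[...,2]>80)
    q=np.argwhere(m);x0,y0,x1,y1=box;q=q[(q[:,1]>x0)&(q[:,1]<x1)&(q[:,0]>y0)&(q[:,0]<y1)];return f,len(q),q.mean(0) if len(q) else None
for f in('s0.png','sc.png'):print(yel(f,(190,305,250,350)))
for f in('t0.png','t14.png'):print(yel(f,(460,165,510,230)))
E
```

```text
('s0.png', 230, array([329.26086957, 218.75652174]))
('sc.png', 226, array([329.23893805, 218.64159292]))
('t0.png', 298, array([196.83892617, 485.56375839]))
('t14.png', 22, array([214.59090909, 487.81818182]))
```

The marker hasn't moved: the scene view is identical, and the top view is only blocked by the arm. Needle is settled in the band, gripper open and clear. Handing in.

```bash
python3 -c "
from plant import *
print(sign_off())"
```

```text
the job is handed in; nothing more can be done
None
```

I put two steel rings on the pin one at a time, and the settled needle now stands inside the green band (1.40–2.05). I handed the job in at about 25 s with the gripper open and clear of the scale.

- **Needle:** the last readings disagree by about 0.1 rad: 1.65 from the wrist camera and 1.76 from the scene camera. Both are inside the band. It read about 0.65 at the start and 1.26 after the first ring.
- **Placing:** each ring first touched at the height expected for lying flat, on the pan or on the ring below, and was pressed in until the scale carried its weight before I let go. The readings I took while lowering stayed under about 1.5 N.
- **Second ring:** my first grasp failed. The fingers closed over the ring's top edge, pressed it onto the mat with about 12 N and pushed it about 8 mm. It stayed flat, and I picked it up again lower down. It rubbed the pin slightly on the way down, moving the needle by less than 0.1 rad.
- **Everything else:** the two spare rings, yellow rings, cap, cork, beaker, jar and bottle look unchanged in the top view. The marker is blocked by the arm there, but sits in the same place in the scene view.
- **Final stack:** in the last wrist image, the visible part of the pin was within about 4 px of where a flat stack of two rings should put it. I had no picture views left to look at the stack itself.

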